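# Lay a board down on the planing board and cam it fast

## Task

The board standing on its long edge on the planing board has had its edge planed; now its face is to be planed. Without picking anything up, tip it over away from the robot (a push near its top does it) so that it lies flat on the bed, and push it snug into the corner of fence and end stop. Last, push the lever of the wooden cam round until the cam bears firmly on the board's edge and stays tight by itself; leave the tools lying around alone.

Things in the scene. Friction and masses are not known exactly. Their poses are not given: they have to be found in the camera images.
- planing_board: Planing board fixed on the bench: bed 18 mm thick on two bearers, its top 78 mm above the bench. Origin: on the bench below the bed; x to the far side, y to the left end, z up. The bed spans x -80 to +95, y -180 to +195 mm. A fence runs along the far side, inner face at x = +75 mm; an end stop across the left end, inner face at y = +165 mm, from x = -8 mm. Both stand 12 mm above the bed.
- corner (a point): Inner corner of fence and end stop on the bed's surface (78 mm above the bench), axes of the planing board; the seated board lies towards -x and -y of it. At the start the board stands with its face 86 to 102 mm from the fence and its left end 70 to 95 mm short of the stop.
- board: Pale loose board 82 x 236 x 20 mm, about 0.22 kg. Origin: centre of a broad face; own y its length, x its width, z out of that face into the wood. It starts on its long edge on the bed, 82 mm tall, along the fence within 0.02 rad, own x up, this face towards the fence. Tipped over it lies on this face, own z up, origin on the bed, some 5 to 20 mm short of the fence.
- cam (a joint): Cam angle, 0 (open) to 1.75 rad, growing as the lever swings counter-clockwise from above; starts at 0 to 0.5. The cam meets a board lying against the fence at about 1.2 rad. Until then a push near the lever's end takes 2 to 5 N; then it stiffens at once, and 12 to 20 N pushed there makes it tight. Stiff pivot: it stays where it is left.
- cam_pivot (a point): Axis of the cam's pivot bolt on the bed's surface, at x = -39, y = +140 mm of the planing board, with its axes. The cam: a dark wooden disc of 26 mm radius, centre 12 mm off the pivot, 15 mm tall. As it starts it leaves 90 to 96 mm to the fence; at 1.2 rad 82 mm. From here the lever points at 125 deg (counter-clockwise from the planing board's x) at cam angle 0.
- lever_end (a point): End of the cam's lever, 90 mm from the pivot, 8 mm above the bed: a flat wooden arm 18 mm wide with a round end (9 mm beyond this point), 15 mm tall, from 0.5 to 15.5 mm above the bed.
- gauge: Marking gauge, 64 x 309 x 109 mm, lying to the right; leave alone. Origin: centre of its underside.
- block: Small wooden block, 30 x 58 x 42 mm, to the left; leave alone. Origin: centre of its underside.
- pincers: Pincers, 44 x 151 x 14 mm, lying to the right; leave alone. Origin: centre of its underside.

How it is judged:
By the outcome, as a careful person would: the job done as asked, in the order asked, and still so for the second after the job is handed in, with the robot touching nothing.
It also fails if it takes over 58 s, if anything falls off the work surface, if the arm or the gripper's body presses on something with over 40 N, if the wrist force passes 120 N, or if a joint passes its speed limit or range.

## Robot

A 6-joint arm with a two-finger parallel gripper is mounted at the origin on a cart in front of the work surface, level with it; the furniture and walls round the work are solid. World frame = base frame: x ahead of the robot, y to its left, z up, the work surface at z = 0. Lengths are in m, angles in rad, forces in N, time in s.
With the tool pointing down it reaches from about 0.25 to 0.775 m from the base axis. Payload 4 kg.
Tool frame: the origin (TCP) lies between the finger pads; the fingertips stand 14 mm ahead of it and the grasp point (between the pads) lies 5 mm behind it (nose_length is the distance from the TCP to the fingertips, in m); z points along the fingers, y is the line along which they close (so a half turn about z gives the same grasp; the last joint's range is limited). The gripper opens to 94 mm and grips with 3 to 60 N. Pads are 16 mm wide; open, the fingers measure 119 mm over their backs; the gripper's body (75 mm by 177 mm) begins 78 mm behind the grasp point.
Start: joints at [-0.103, 0.087, 1.371, -0, 1.684, -0.103], TCP at [0.55, -0, 0.22] pointing down, gripper open.
Joint ranges: [-3.1, 3.1], [-0.76, 2.03], [0.27, 2.55], [-1.08, 4.22], [0.17, 2.65], [-2.57, 2.57]. Speed limits (rad/s): [2.79, 2.79, 3.14, 3.14, 3.14, 3.14].

## Interface

Orientations are given as [roll, pitch, yaw] about the fixed x, y, z axes, in that order (R = Rz(yaw) Ry(pitch) Rx(roll)).
In Python, from bench import * gives the robot as it stands.
- The arm moves only by the tool move_arm, never from a script. Its argument "steps" is one flat list of numbers, 7 for each row, row after row: the turn, a rotation vector about the world's x, y, z in rad, then the shift along the world's x, y, z in m, then the opening, from 0 (shut) to 1 (fully open). A call has 1 to 12 rows; each row is the pose to reach, as a shift and turn from the pose commanded when the call began; what a row does not reach only later rows make up. A row lasts 1/10 s, in which the tool goes at most 50 mm and 8.59 degrees, less where a joint would pass 70% of its speed; a pose out of reach is approached as far as the arm can. A call with a gripper value outside its range is refused whole. The fingers move at their own pace and stop on an object; the grip force is fixed at half the most. Time passes only in rows, so rows that repeat a pose let the fingers close. It gives the time, the measured TCP pose, the force, the opening and the grip force at its end, in the units of the state.
- get_obs(): the state, without advancing time (a new reading comes with each control period).
- snapshot(name): name is "scene" or "side" or "wrist"; returns (picture, depth): 384x512x3 uint8, red, green, blue; 384x512 float32, m along the optical axis (not along the pixel's ray), 0 where there is no reading.
- camera_model(name): a dict with "fx", "fy", "cx", "cy" (pixels), "rvec" (rotation vector, rad) and "tvec" (3), from world to camera coordinates, as OpenCV has them. Camera axes: x right, y down, z forward; pixel columns grow to the right and rows downward; lengths in m; the calibration is good to about 2 mm. A picture is of the moment at which its call begins: read the wrist's pose just before it. camera_model takes no time and is no camera call; for the wrist camera it gives the pose at the moment of the call.
- close_job(): hands the job in; it is judged then, once.
Trained networks look in the newest picture that a camera, given by its name, has taken for a name from the list of things; names that differ only in an ending like _2 or _b are one class to them, and where a whole thing is asked for, a point or a joint stands for the part that bears it (a point fixed in the world has none). Each returns a list of dicts, best first, with "score" (0 to 1); they miss things now and then, are a little off and sometimes report something else, mostly with a low value. They report only what shows in the picture. A call takes as long as a camera call.
- silhouettes(camera, target): "pixels" (384x512 bool, what is visible of it) and "uv" ([column, row] in pixels, amid what is visible of it).
- spot_point(camera, target): "uv" ([column, row] in pixels: a listed point, or the origin of a listed thing).
The state is a dict: "time": time; "joint_positions": joint angles; "qvel": joint speeds; "joint_torque": joint torques, N m; "tool_pos": TCP position; "ee_rot": TCP orientation; "wrist_force": force on the tool from outside, world axes, zero at the start; "wrist_torque": the same for the moment, N m; "width": finger opening in m; "finger_force": force on a finger pad.
Only numpy, scipy, OpenCV 4.12 (cv2) and the standard library are available. Lean on these libraries where they do the work, as an engineer would, in place of code of your own. Each camera call takes 0.05 s, during which the arm holds its last target. There are 200 camera calls.

## Working session

There is one attempt and no reset: what is moved stays moved. The work goes in short steps, Python scripts to look and compute and a tool call to move; the robot and the scene stay as the last step left them, time stands still between calls to the robot, and variables do not carry over. Pictures are saved under pics/ and viewed, at most 10 in all, crops included, and the job is handed in when it is done.

Besides the shell and the picture viewer there is one more tool, called after "Emit:" as a command line: name --argument value ..., lists and objects as JSON in quotes. move_arm: Moves the arm, as the interface text tells. Its arguments: {"type":"object","properties":{"steps":{"type":"array"}},"required":["steps"]}

```bash
ls; mkdir -p pics; cat > h.py <<'E'
from bench import *
import numpy as np, cv2
def P(n,uv,d=None,z=None):
    m=camera_model(n);R=cv2.Rodrigues(np.array(m['rvec'],float))[0];t=np.array(m['tvec'],float).ravel()
    r=np.stack([(uv[...,0]-m['cx'])/m['fx'],(uv[...,1]-m['cy'])/m['fy'],np.ones(uv.shape[:-1])],-1)
    c=-R.T@t; w=r@R
    if d is not None: return c+w*d[...,None]
    return c+w*((z-c[2])/w[...,2])[...,None]
def cloud(n,d):
    v,u=np.mgrid[:384,:512]; return P(n,np.stack([u,v],-1).astype(float),d=d)
def shot(n,f=None):
    im,d=snapshot(n)
    if f: cv2.imwrite('pics/'+f,im[...,::-1])
    return im,d
E
python3 - <<'E'
from h import *
ims=[]
for n in ['scene','side']:
    im,d=shot(n); ims.append(im)
    np.save(n+'d.npy',d)
    for t in ['board','cam_pivot','lever_end','corner','planing_board','cam','block','gauge','pincers']:
        for s in spot_point(n,t)[:1] if t!='cam' else []:
            print(n,t,round(s['score'],2),np.round(s['uv']), 'z=.078:',P(n,np.array(s['uv'],float),z=np.array(.078)).round(4))
cv2.imwrite('pics/a.png',cv2.resize(np.vstack([i[...,::-1] for i in ims]),(512,768))[:600] if 0 else cv2.resize(np.hstack([i[...,::-1] for i in ims]),(800,300)))
cv2.imwrite('pics/b.png',cv2.resize(ims[0][...,::-1],(800,600)))
print(get_obs()['time'],get_obs()['ee_rot'])
E
```

```text
pics
scene board 0.93 [246. 194.] z=.078: [0.6528 0.0941 0.078 ]
scene cam_pivot 0.94 [223. 231.] z=.078: [0.5559 0.3164 0.078 ]
scene lever_end 0.77 [232. 249.] z=.078: [0.4705 0.3707 0.078 ]
scene corner 0.81 [188. 229.] z=.078: [0.6424 0.373  0.078 ]
scene planing_board 0.94 [233. 230.] z=.078: [0.5379 0.2922 0.078 ]
scene block 0.72 [175. 305.] z=.078: [0.4259 0.6235 0.078 ]
scene gauge 0.63 [294. 174.] z=.078: [ 0.6175 -0.1454  0.078 ]
scene pincers 0.41 [313. 189.] z=.078: [ 0.4973 -0.0832  0.078 ]
side board 0.58 [259. 188.] z=.078: [0.6379 0.2037 0.078 ]
side cam_pivot 0.83 [227. 178.] z=.078: [0.5467 0.3138 0.078 ]
side lever_end 0.48 [208. 172.] z=.078: [0.4877 0.38   0.078 ]
side corner 0.58 [247. 163.] z=.078: [0.6574 0.4058 0.078 ]
side planing_board 0.98 [253. 206.] z=.078: [0.581  0.1026 0.078 ]
side block 0.44 [200. 167.] z=.078: [0.4669 0.434  0.078 ]
side gauge 0.64 [343. 300.] z=.078: [ 0.6643 -0.3499  0.078 ]
side pincers 0.64 [288. 296.] z=.078: [ 0.5412 -0.2945  0.078 ]
0.9 [3.14150242e+00 6.73944301e-06 1.57082011e+00]
```

View pics/b.png

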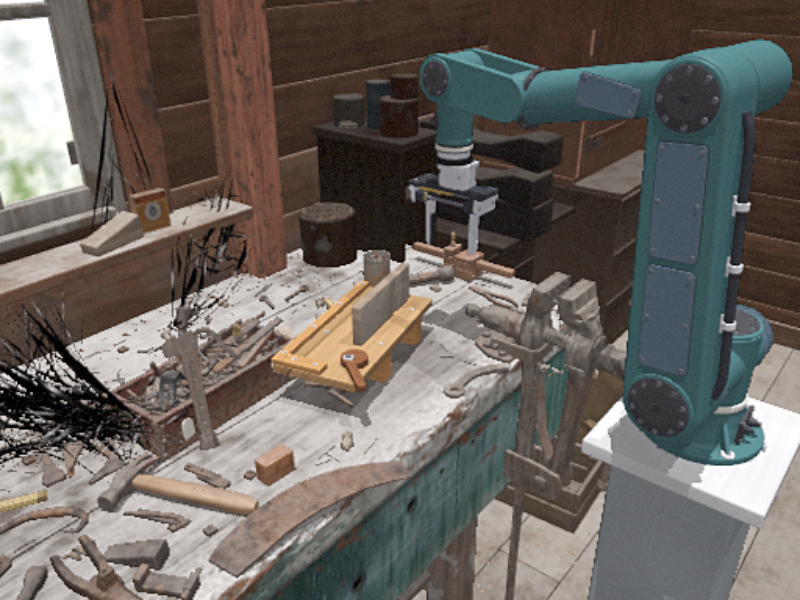

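View pics/a.png

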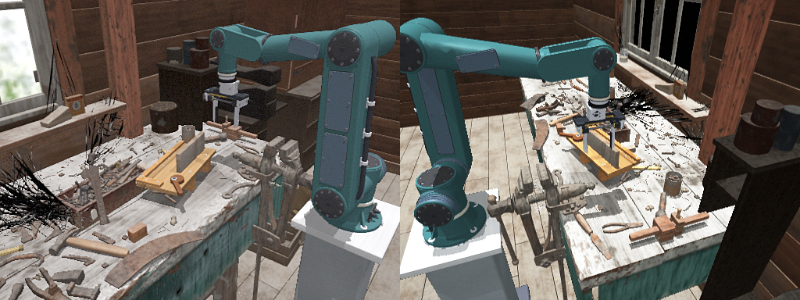

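The planing board is yawed on the bench: lever near (355,370) and corner near (283,365) in the 800 px scene picture, board standing at (380,300). I'll look with the wrist camera now.

```bash
python3 - <<'E'
from h import *
im,d=shot('wrist','w1.png')
m=camera_model('wrist');R=cv2.Rodrigues(np.array(m['rvec'],float))[0]
print('cam pos',-R.T@np.array(m['tvec']).ravel(),'fwd',R[2],'right',R[0],m['fx'])
for t,z in [('cam_pivot',.078),('lever_end',.086),('corner',.078),('planing_board',0),('board',.12)]:
    for s in spot_point('wrist',t)[:1]: print(t,round(s['score'],2),np.round(s['uv']),P('wrist',np.array(s['uv'],float),z=np.array(z)).round(4))
E
```

```text
cam pos [0.55178381 0.07422916 0.38471489] fwd [ 5.15481583e-05 -2.58542169e-01 -9.65999971e-01] right [ 9.99999931e-01 -3.41227419e-04  1.44689271e-04] 281.8367971746349
cam_pivot 0.24 [355. 346.] [ 0.6777 -0.2145  0.078 ]
corner 0.38 [320.  12.] [0.6104 0.1733 0.078 ]
planing_board 0.67 [320.  14.] [0.6256 0.1966 0.    ]
board 0.96 [346.  26.] [0.6252 0.1497 0.12  ]
```

View pics/w1.png

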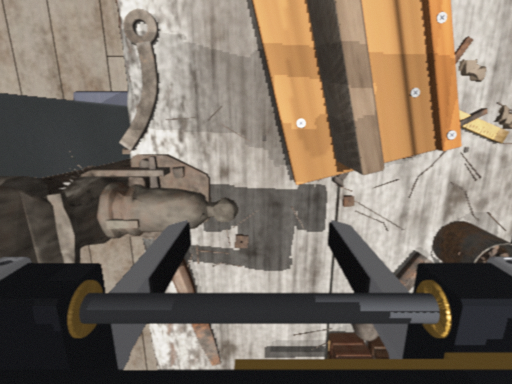

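The wrist view shows the right end of the planing board, with the standing board's near end at about (370,170) and the bed's right edge at about (300,183). Next I move over its middle.

Emit:
move_arm --steps '[0,0,0,0.01,0.04,0.02,1,0,0,0,0.02,0.08,0.04,1,0,0,0,0.02,0.12,0.06,1,0,0,0,0.03,0.16,0.08,1,0,0,0,0.03,0.2,0.1,1,0,0,0,0.03,0.22,0.1,1,0,0,0,0.03,0.22,0.1,1]'

```text
time: 1.9
tool_pos: [0.5799, 0.2228, 0.3198]
ee_rot: [3.141, -0.001, 1.575]
wrist_force: [0.7, -0.7, -0.5]
width: 0.0943
finger_force: 0.0
```

```bash
python3 - <<'E'
from h import *
print(get_obs()['tool_pos'],get_obs()['time'])
im,d=shot('wrist','w2.png'); np.save('w2d.npy',d)
for t,z in [('cam_pivot',.078),('lever_end',.086),('corner',.078),('planing_board',0),('board',.12)]:
    for s in spot_point('wrist',t)[:1]: print(t,round(s['score'],2),np.round(s['uv']),P('wrist',np.array(s['uv'],float),z=np.array(z)).round(4))
c=cloud('wrist',d); np.save('w2c.npy',c)
for lo,hi,n in [(.073,.083,'bed'),(.083,.1,'fence'),(.15,.17,'top')]:
    k=(c[...,2]>lo)&(c[...,2]<hi)&(d>0)&(c[...,1]<.5)&(c[...,0]>.4)&(c[...,0]<.8)
    q=c[k]; print(n,len(q),q.mean(0),cv2.minAreaRect(q[:,:2].astype(np.float32)))
    im[k]=im[k]//2+np.array({'bed':[0,0,127],'fence':[0,127,0],'top':[127,0,0]}[n],np.uint8)
cv2.imwrite('pics/w2k.png',np.hstack([im[...,::-1]]))
E
```

```text
[0.57985731 0.22284348 0.31984403] 1.9
cam_pivot 0.97 [239. 103.] [0.5542 0.3156 0.078 ]
lever_end 0.68 [178.  57.] [0.4771 0.371  0.086 ]
corner 0.94 [316.  60.] [0.657  0.3674 0.078 ]
planing_board 0.74 [284. 178.] [0.6257 0.1923 0.    ]
board 0.79 [292. 228.] [0.6274 0.1469 0.12  ]
bed 22493 [0.63055386 0.23688513 0.07743154] ((0.6161613464355469, 0.18550820648670197), (0.5712428689002991, 0.29699236154556274), 76.91278839111328)
fence 9556 [0.6517508  0.3230598  0.08959761] ((0.6073135137557983, 0.18819648027420044), (0.5467970967292786, 0.3341422379016876), 80.60836791992188)
top 2225 [0.60780003 0.17058867 0.15894385] ((0.6096362471580505, 0.16304641962051392), (0.018847737461328506, 0.19144147634506226), 13.763814926147461)
```

View pics/w2k.png

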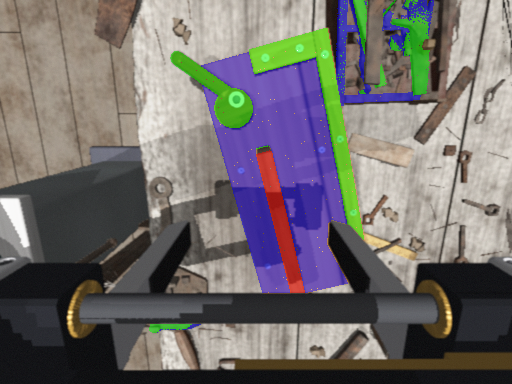

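Overlay: bed blue, fence, stop and cam green (corner ≈(316,60), pivot (238,100), lever end (178,57)), board top red from (264,150) to (297,290). Now a precise fit.

```bash
cat >> h.py <<'E'
def frame(): return np.load('frame.npy') # x0,y0,th
def toB(p,f):
    c,s=np.cos(f[2]),np.sin(f[2]); q=np.asarray(p,float)[...,:2]-f[:2]
    return np.stack([q[...,0]*c+q[...,1]*s,-q[...,0]*s+q[...,1]*c],-1)
def toW(p,f):
    c,s=np.cos(f[2]),np.sin(f[2]); p=np.asarray(p,float)
    return np.stack([f[0]+p[...,0]*c-p[...,1]*s,f[1]+p[...,0]*s+p[...,1]*c],-1)
E
python3 - <<'E'
from h import *
from scipy.optimize import least_squares
c=np.load('w2c.npy'); z=c[...,2]
g=(z>.085)&(z<.096)
th=np.radians(13.5); f=np.array([.6257-.0,.1923,th])
piv=np.array([.5542,.3156]);cor=np.array([.657,.3674])
# iterate: origin from corner & pivot
for k in range(6):
    c0=[toW([.075,.165],[0,0,f[2]]),toW([-.039,.14],[0,0,f[2]])]
    if k==0: f[:2]=np.mean([cor-c0[0],piv-c0[1]],0)
    b=toB(c,f)
    # fence inner edge: for each y bin, the lowest x of fence points
    e=[]
    for y in np.arange(-.05,.15,.01):
        q=b[g&(abs(b[...,1]-y)<.005)&(b[...,0]>.05)&(b[...,0]<.1)]
        if len(q)>5: e.append((y,np.percentile(q[:,0],3)))
    e=np.array(e); pf=np.polyfit(e[:,0],e[:,1],1)
    s=[]
    for x in np.arange(.005,.07,.01):
        q=b[g&(abs(b[...,0]-x)<.005)&(b[...,1]>.14)&(b[...,1]<.2)]
        if len(q)>5: s.append((x,np.percentile(q[:,1],3)))
    s=np.array(s)
    dth=-pf[0]; dx=np.polyval(pf,.05)-.075; dy=s[:,1].mean()-.165
    print(f,dth,dx,dy,np.polyfit(s[:,0],s[:,1],1)[0])
    f[:2]=toW([dx,dy],f); f[2]+=dth
np.save('frame.npy',f)
print('pivot B',toB(piv,f),'corner',toB(cor,f),'lever',toB([.4771,.371],f))
lv=toB([.4771,.371],f)-[-.039,.14]; print('lever ang',np.degrees(np.arctan2(lv[1],lv[0])),np.hypot(*lv))
b=toB(c,f); q=b[(z>.15)&(z<.17)&(abs(b[...,0])<.1)&(abs(b[...,1])<.25)]
p=np.polyfit(q[:,1],q[:,0],1); print('top x',np.percentile(q[:,0]-q[:,1]*p[0],[2,98]),'y',np.percentile(q[:,1],[.5,99.5]),'slope',p[0])
q=b[g&(np.hypot(b[...,0]+.039,b[...,1]-.14)<.12)&(b[...,1]<.25)&(b[...,0]<-.02)&((b[...,0]<-.06)|(b[...,1]>.18))]
r=q-[-.039,.14];k=np.hypot(*r.T)>.05; print('lever dir',np.degrees(np.median(np.arctan2(r[k,1],r[k,0]))),np.hypot(*r.T).max())
E
```

```text
[0.62369776 0.18901157 0.23561945] 0.013218099533925167 1.189229451664664e-06 0.004149678288657643 0.015044716657069194
[0.62273019 0.19304687 0.24883755] -0.00016512265876011468 0.000592622011626201 -0.0004891808619469917 0.0013885942288696688
[0.62342504 0.19271871 0.24867243] 0.00016372729722203522 -1.4818753933484863e-05 5.090625771420054e-06 0.005038434703481269
[0.62340942 0.19271999 0.24883615] 8.906280036975204e-06 7.40454615159869e-06 -1.479825879144303e-05 0.003824207204742414
[0.62342024 0.19270747 0.24884506] -7.692212944678445e-06 1.137493433514547e-06 -3.2258574630961157e-07 0.003815557473626131
[0.62342142 0.19270744 0.24883737] -5.4096410753143284e-08 -3.806793553023935e-07 2.786042181679438e-07 0.0038230281093513166
pivot B [-0.03682334  0.13615478] corner [0.07556752 0.16104201] lever [-0.09790486  0.2088364 ]
lever ang 130.5543469755641 0.09059929638871977
top x [-0.02953101 -0.01144468] y [-0.11811392  0.06993834] slope 0.007235538315781184
lever dir 131.98424370319472 0.09740031758382729
```

Emit:
move_arm --steps '[0,0,-0.147,0,-0.01,0,1,0,0,-0.294,0,-0.02,0,1,0,0,-0.441,0,-0.03,0,1,0,0,-0.588,-0.003,-0.045,0,1,0,0,-0.735,-0.003,-0.06,0,1,0,0,-0.882,-0.003,-0.07,0,1,0,0,-1.029,-0.003,-0.08,0,1,0,0,-1.176,-0.003,-0.089,-0.03,1,0,0,-1.322,-0.003,-0.089,-0.07,1,0,0,-1.322,-0.003,-0.089,-0.12,1,0,0,-1.322,-0.003,-0.089,-0.165,1,0,0,-1.322,-0.003,-0.089,-0.171,1]'

```text
time: 3.4
tool_pos: [0.5723, 0.1292, 0.1407]
ee_rot: [-3.14, 0.015, 0.247]
wrist_force: [0.3, -0.6, -1.2]
width: 0.094
finger_force: 0.0
```

```bash
python3 - <<'E'
from h import *
o=get_obs(); print(o['tool_pos'],o['ee_rot'],o['wrist_force'],toB(o['tool_pos'],frame()),o['joint_positions'])
im,d=shot('scene'); im2,_=shot('wrist')
cv2.imwrite('pics/t1.png',np.hstack([cv2.resize(im[120:280,130:330,::-1],(400,320)),cv2.resize(im2[...,::-1],(400,320))]))
E
```

```text
[0.57230462 0.1292135  0.1407001 ] [-3.14005955  0.01472323  0.24705812] [ 0.32810653 -0.55032447 -1.16740681] [-0.06517911 -0.04894966] [ 1.25585101e-01  2.06812080e-01  1.39214673e+00 -2.62232410e-04
  1.55743435e+00  1.44934004e+00]
```

View pics/t1.png

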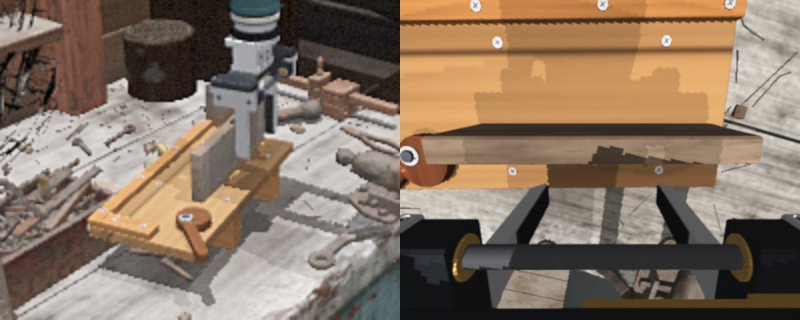

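The fingers are behind the board on the robot side (wrist half: board top edge from (420,150) to (760,150)). Now the tipping push.

Emit:
move_arm --steps '[0,0,0,0.008,0.002,0,1,0,0,0,0.0145,0.0037,0,1,0,0,0,0.019,0.005,0,1,0,0,0,0.024,0.006,0,1,0,0,0,0.029,0.0074,0,1,0,0,0,0.034,0.0086,0,1,0,0,0,0.039,0.01,0,1,0,0,0,0.0436,0.011,0,1,0,0,0,0.0485,0.0123,0,1,0,0,0,0.053,0.0135,0,1,0,0,0,0.053,0.0135,0,1,0,0,0,0.053,0.0135,0,1]'

```text
time: 4.7
tool_pos: [0.63, 0.1445, 0.1484]
ee_rot: [3.142, 0.0, 0.249]
wrist_force: [-0.4, 0.0, -0.5]
width: 0.0938
finger_force: 0.0
```

```bash
cat >> h.py <<'E'
def board():
    # flat board top (z~.098) outline in bed frame from wrist depth
    f=frame(); im,d=snapshot('wrist'); c=cloud('wrist',d); b=toB(c,f); z=c[...,2]
    bedz=np.median(z[(d>0)&(z>.073)&(z<.083)&(abs(b[...,0])<.09)])
    s=silhouettes('wrist','board')
    print('bedz',bedz,'score',[round(x['score'],2) for x in s])
    if not s: return im,b,z
    k=s[0]['pixels']&(d>0)&(abs(b[...,0])<.15)&(abs(b[...,1])<.35)
    print('z pct',np.percentile(z[k],[5,25,50,75,95]).round(4))
    q=b[k&(z>bedz+.014)&(z<bedz+.026)]
    if len(q)>50:
        p=np.polyfit(q[:,1],q[:,0],1); r=cv2.minAreaRect(q.astype(np.float32))
        print('x',np.percentile(q[:,0],[1,50,99]).round(4),'y',np.percentile(q[:,1],[.5,50,99.5]).round(4),'slope',p[0],'rect',np.round(r[0],4),np.round(r[1],4),r[2])
    return im,b,z
E
python3 - <<'E'
from h import *
o=get_obs(); print(o['time'],o['tool_pos'],o['wrist_force'],toB(o['tool_pos'],frame()))
im,b,z=board()
im2,d=shot('scene')
cv2.imwrite('pics/t2.png',np.hstack([cv2.resize(im2[120:280,130:330,::-1],(400,320)),cv2.resize(im[...,::-1],(400,320))]))
E
```

```text
4.7 [0.63003194 0.14449172 0.14839846] [-0.36432053  0.03169377 -0.51328807] [-0.00546715 -0.04835895]
bedz 0.07804455000947239 score [0.6, 0.51]
z pct [0.0963 0.097  0.0974 0.0979 0.0985]
x [-0.0059  0.0367  0.0733] y [-0.1581 -0.0429  0.0728] slope 0.0008532058431546474 rect [ 0.0334 -0.0429] [0.2356 0.0812] 89.97879791259766
```

View pics/t2.png

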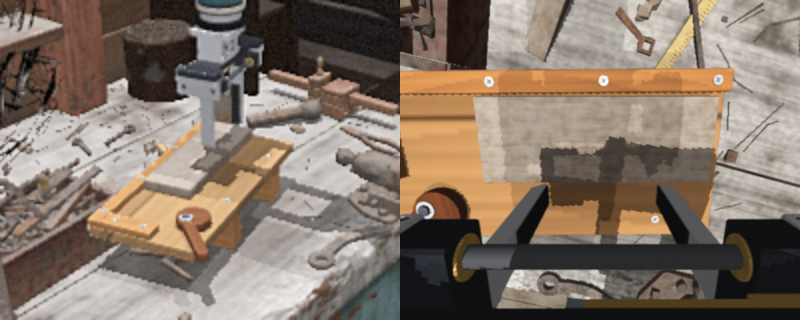

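Tipped flat: it lies along the fence (x −7…74 mm) and needs about 90 mm towards the stop. I'll go round to its right end with the fingers shut.

Emit:
move_arm --steps '[0,0,0,0.02,-0.036,0.005,0,0,0,0,0.04,-0.072,0.005,0,0,0,0,0.06,-0.108,0.005,0,0,0,0,0.074,-0.133,0,0,0,0,0,0.074,-0.133,0,0,0,0,0,0.074,-0.133,-0.03,0,0,0,0,0.074,-0.133,-0.05,0,0,0,0,0.074,-0.133,-0.05,0,0,0,0,0.072,-0.125,-0.05,0,0,0,0,0.071,-0.121,-0.05,0,0,0,0,0.071,-0.121,-0.05,0]'

```text
time: 5.95
tool_pos: [0.7017, 0.025, 0.1009]
ee_rot: [3.141, -0.003, 0.25]
wrist_force: [1.0, -0.1, -0.5]
width: 0.0094
finger_force: 0.0
```

```bash
python3 - <<'E'
from h import *
o=get_obs(); print(o['time'],o['tool_pos'],o['wrist_force'],toB(o['tool_pos'],frame()),o['width'])
im,b,z=board()
E
```

```text
5.95 [0.70173243 0.02496694 0.10087607] [ 0.97688853 -0.13153771 -0.50636059] [ 0.03458869 -0.18186049] 0.009395371758880383
bedz 0.07770605484983181 score [0.8]
z pct [0.0937 0.0966 0.0971 0.0975 0.0981]
x [-0.0015  0.0432  0.0742] y [-0.1607 -0.0866 -0.0178] slope -0.06690584580511529 rect [ 0.0355 -0.0874] [0.1477 0.0783] 89.98050689697266
```

Emit:
move_arm --steps '[0,0,0,-0.0019,0.0074,0,0,0,0,0,-0.0038,0.0148,0,0,0,0,0,-0.0056,0.0222,0,0,0,0,0,-0.0075,0.0296,0,0,0,0,0,-0.0094,0.037,0,0,0,0,0,-0.0113,0.0444,0,0,0,0,0,-0.0132,0.0518,0,0,0,0,0,-0.015,0.0592,0,0,0,0,0,-0.0169,0.0666,0,0,0,0,0,-0.0188,0.074,0,0,0,0,0,-0.0205,0.0805,0,0,0,0,0,-0.0205,0.0805,0,0]'

```text
time: 7.25
tool_pos: [0.68, 0.1056, 0.0983]
ee_rot: [-3.14, 0.001, 0.25]
wrist_force: [-0.9, -0.1, -0.0]
width: 0.0006
finger_force: 0.0
```

```bash
python3 - <<'E'
from h import *
o=get_obs(); print(o['time'],o['tool_pos'],o['wrist_force'],toB(o['tool_pos'],frame()),o['width'])
im,b,z=board()
E
```

```text
7.25 [0.67997702 0.10556882 0.09827028] [-0.94414085 -0.1433518  -0.04720424] [ 0.03335377 -0.09838334] 0.0006060643891754571
bedz 0.07777262579106167 score [0.81]
z pct [0.0942 0.0967 0.0972 0.0976 0.0982]
x [-0.0013  0.0431  0.0741] y [-0.0861 -0.0089  0.0634] slope -0.06457788049964806 rect [ 0.0356 -0.0094] [0.1554 0.0778] 89.89820861816406
```

Emit:
move_arm --steps '[0,0,0,-0.001,0.0039,0,0,0,0,0,-0.002,0.0078,0,0,0,0,0,-0.003,0.0116,0,0,0,0,0,-0.0034,0.0136,0,0,0,0,0,-0.0038,0.015,0,0,0,0,0,-0.004,0.0158,0,0,0,0,0,-0.004,0.0158,0,0]'

```text
time: 8.05
tool_pos: [0.6765, 0.12, 0.0986]
ee_rot: [-3.141, -0.0, 0.249]
wrist_force: [-0.3, 0.1, 0.0]
width: 0.0005
finger_force: 0.0
```

```bash
python3 - <<'E'
from h import *
o=get_obs(); print(o['time'],o['tool_pos'],o['wrist_force'],toB(o['tool_pos'],frame()),o['width'])
im,b,z=board()
E
```

```text
8.05 [0.67648402 0.12000221 0.09860737] [-0.30647371  0.12604956  0.02096205] [ 0.03352297 -0.08353426] 0.0004663079223406282
bedz 0.07799846514621958 score [0.73]
z pct [0.0951 0.097  0.0975 0.0979 0.0985]
x [-0.0009  0.0435  0.0744] y [-0.0709  0.0064  0.0789] slope -0.06391500398085724 rect [0.0357 0.0062] [0.0783 0.1568] 0.0489514097571373
```

Emit:
move_arm --steps '[0,0,0,-0.0002,0.001,0,0,0,0,0,-0.0005,0.002,0,0,0,0,0,-0.0005,0.002,0,0]'

```text
time: 8.45
tool_pos: [0.6761, 0.1217, 0.0987]
ee_rot: [3.141, -0.0, 0.249]
wrist_force: [0.5, -1.0, 0.9]
width: 0.0001
finger_force: 0.4
```

Emit:
move_arm --steps '[0,0,0,-0.0002,0.001,0,0,0,0,0,-0.0005,0.002,0,0,0,0,0,-0.0005,0.002,0,0]'

```text
time: 8.75
tool_pos: [0.6756, 0.1239, 0.0987]
ee_rot: [3.141, -0.0, 0.249]
wrist_force: [-0.4, -1.6, 0.3]
width: 0.0004
finger_force: 0.5
```

Emit:
move_arm --steps '[0,0,0,-0.0002,0.001,0,0,0,0,0,-0.0005,0.002,0,0,0,0,0,-0.0005,0.002,0,0]'

```text
time: 9.05
tool_pos: [0.6752, 0.1255, 0.0987]
ee_rot: [3.141, -0.0, 0.249]
wrist_force: [0.4, -3.2, 1.2]
width: 0.0008
finger_force: 1.3
```

```bash
python3 - <<'E'
from h import *
o=get_obs(); print(o['time'],o['tool_pos'],o['wrist_force'],toB(o['tool_pos'],frame()),o['width'])
im,b,z=board()
E
```

```text
9.05 [0.67521055 0.12546712 0.09866805] [ 0.40043071 -3.24327995  1.19736093] [ 0.03363461 -0.07792404] 0.0008125268157133472
bedz 0.07792461506733392 score [0.68, 0.24]
z pct [0.0955 0.097  0.0974 0.0978 0.0984]
x [-0.0009  0.0436  0.0744] y [-0.0654  0.0121  0.0843] slope -0.06444772649618391 rect [0.0359 0.0113] [0.0779 0.1559] 0.00039131977246142924
```

Emit:
move_arm --steps '[0,0,0,-0.0002,0.001,0,0,0,0,0,-0.0005,0.002,0,0,0,0,0,-0.0005,0.002,0,0]'

```text
time: 9.45
tool_pos: [0.6753, 0.1256, 0.0987]
ee_rot: [3.137, -0.001, 0.248]
wrist_force: [2.0, -5.8, 0.6]
width: 0.0003
finger_force: 3.4
```

It's against the stop (6 N, no more movement). Retreat, and go to the near edge with the fingers open to press it on the fence.

Emit:
move_arm --steps '[0,0,0,0.005,-0.019,0,0,0,0,0,0.005,-0.019,0.01,0,0,0,0,0.005,-0.019,0.055,0,0,0,0,-0.025,0.01,0.055,1,0,0,0,-0.058,0.042,0.055,1,0,0,0,-0.0887,0.0708,0.055,1,0,0,0,-0.0887,0.0708,0.055,1,0,0,0,-0.0887,0.0708,0.055,1]'

```text
time: 10.25
tool_pos: [0.5854, 0.1996, 0.1544]
ee_rot: [-3.141, -0.001, 0.251]
wrist_force: [0.1, -0.2, 0.3]
width: 0.0373
finger_force: 0.0
```

```bash
python3 - <<'E'
from h import *
o=get_obs(); print(o['time'],o['tool_pos'],o['wrist_force'],toB(o['tool_pos'],frame()),o['width'])
im,b,z=board()
g=(z>.085)
e=[]
for y in np.arange(-.05,.15,.02):
    q=np.sort(b[(z>.086)&(z<.0935)&(abs(b[...,1]-y)<.01)&(b[...,0]>.06)&(b[...,0]<.11)][:,0]); e.append(np.percentile(q,3) if len(q)>5 else np.nan)
print('fence inner',np.round(e,4))
s=silhouettes('wrist','cam'); l=spot_point('wrist','lever_end')
print([ (x['score'],toB(P('wrist',np.array(x['uv'],float),z=np.array(.086)),frame())) for x in l[:1]])
cv2.imwrite('pics/t3.png',im[...,::-1])
E
```

```text
10.25 [0.58543996 0.19962631 0.15438782] [ 0.06274412 -0.22648519  0.27221921] [-0.03510727  0.01605946] 0.03733908805915016
bedz 0.07766311844818637 score [0.81]
z pct [0.0959 0.0966 0.0971 0.0976 0.0982]
x [-0.0054  0.0369  0.074 ] y [-0.0653  0.0499  0.1653] slope -0.00032354365868024395 rect [0.0342 0.0502] [0.0819 0.2356] 0.016093213111162186
fence inner [0.0782 0.078  0.0779 0.0778 0.0777 0.0775 0.0775 0.0774 0.0773 0.0772]
[(0.58, array([-0.09384944,  0.20871972]))]
```

View pics/t3.png

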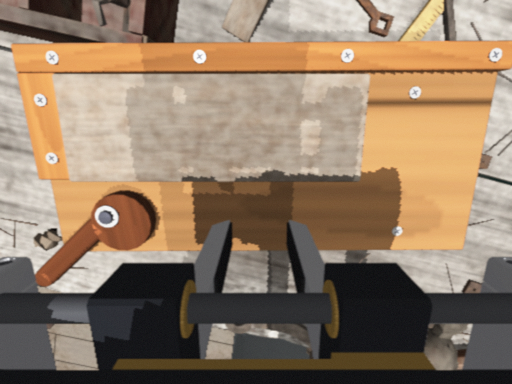

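The picture shows the board against the end stop (≈(60,130)) and almost at the fence (edge row ≈75), lever still open at (45,278). Press it to the fence.

Emit:
move_arm --steps '[0,0,0,0,0,0,1,0,0,0,0,0,0,1,0,0,0,0,0,-0.03,1,0,0,0,0,0,-0.055,1,0,0,0,0,0,-0.055,1,0,0,0,0.0068,0.0017,-0.055,1,0,0,0,0.0126,0.0032,-0.055,1,0,0,0,0.0165,0.0042,-0.055,1,0,0,0,0.0184,0.0047,-0.055,1,0,0,0,0.0203,0.0052,-0.055,1,0,0,0,0.0203,0.0052,-0.055,1]'

```text
time: 11.55
tool_pos: [0.604, 0.2032, 0.0999]
ee_rot: [3.141, 0.006, 0.25]
wrist_force: [-8.2, -4.1, 6.0]
width: 0.0939
finger_force: 4.5
```

Emit:
move_arm --steps '[0,0,0,0.001,0.0003,0,1,0,0,0,0.002,0.0005,0,1,0,0,0,0.002,0.0005,0,1]'

```text
time: 11.85
tool_pos: [0.6042, 0.2033, 0.0999]
ee_rot: [3.141, 0.01, 0.251]
wrist_force: [-12.5, -5.6, 8.7]
width: 0.094
finger_force: 6.8
```

Board is seated (13 N, no movement). Work out the lever path.

```bash
python3 - <<'E'
from h import *
f=frame(); o=get_obs(); print(o['tool_pos'],toB(o['tool_pos'],f))
cmd=np.array([.6081,.2043]); piv=np.array([-.038,.1415])
print('start',(toW([-.063,.227],f)-cmd).round(4))
for a in range(104,196,6):
    print(a+17,(a+17-125)/57.3, (toW(piv+.0815*np.array([np.cos(np.radians(a)),np.sin(np.radians(a))]),f)-cmd).round(4))
E
```

```text
[0.60421067 0.20327689 0.09990454] [-0.01601566  0.01497479]
start [-0.1016  0.1929]
121 -0.06980802792321117 [-0.0949  0.188 ]
127 0.034904013961605584 [-0.1022  0.1836]
133 0.13961605584642234 [-0.109   0.1784]
139 0.2443280977312391 [-0.1152  0.1725]
145 0.34904013961605584 [-0.1208  0.1661]
151 0.4537521815008726 [-0.1257  0.1591]
157 0.5584642233856894 [-0.1298  0.1516]
163 0.6631762652705061 [-0.1331  0.1437]
169 0.7678883071553229 [-0.1355  0.1356]
175 0.8726003490401396 [-0.1371  0.1272]
181 0.9773123909249564 [-0.1378  0.1187]
187 1.0820244328097732 [-0.1376  0.1101]
193 1.1867364746945899 [-0.1366  0.1017]
199 1.2914485165794067 [-0.1346  0.0934]
205 1.3961605584642234 [-0.1318  0.0853]
211 1.5008726003490402 [-0.1281  0.0776]
```

Emit:
move_arm --steps '[0,0,0,-0.02,-0.005,0,1,0,0,0,-0.02,-0.005,0.015,1,0,0,0,-0.02,-0.005,0.055,1,0,0,0,-0.035,0.035,0.055,0,0,0,0,-0.049,0.075,0.055,0,0,0,0,-0.062,0.115,0.055,0,0,0,0,-0.075,0.155,0.055,0,0,0,0,-0.088,0.195,0.055,0,0,0,0,-0.088,0.195,0.055,0,0,0,0,-0.088,0.195,0.055,0,0,0,0,-0.088,0.195,0.025,0,0,0,0,-0.088,0.195,-0.001,0]'

```text
time: 13.05
tool_pos: [0.5224, 0.3986, 0.099]
ee_rot: [-3.141, -0.004, 0.247]
wrist_force: [-0.3, 0.5, -0.2]
width: 0.0252
finger_force: 0.0
```

```bash
python3 - <<'E'
from h import *
o=get_obs(); print(o['time'],o['tool_pos'],o['wrist_force'],toB(o['tool_pos'],frame()),o['width'])
im,b,z=board()
im2,d=shot('scene')
cv2.imwrite('pics/t4.png',np.hstack([cv2.resize(im2[120:280,130:330,::-1],(400,320)),cv2.resize(im[...,::-1],(400,320))]))
E
```

```text
13.05 [0.52237404 0.39860412 0.09897995] [-0.28482845  0.5299242  -0.23470753] [-0.04722702  0.22444033] 0.025206479795011665
bedz 0.08204712279650794 score []
```

View pics/t4.png

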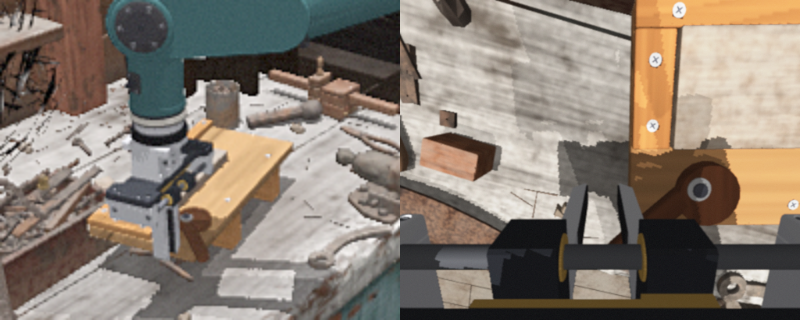

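Fingers are on the outer side of the lever (wrist half: lever at (640,215)), the board is untouched. Swing the lever.

Emit:
move_arm --steps '[0,0,0,0,0,0,0,0,0,0,0,0,0,0,0,0,0,-0.007,-0.007,0,0,0,0,0,-0.0142,-0.0114,0,0,0,0,0,-0.021,-0.0166,0,0,0,0,0,-0.0272,-0.0225,0,0,0,0,0,-0.0328,-0.0289,0,0,0,0,0,-0.0377,-0.0359,0,0,0,0,0,-0.0418,-0.0434,0,0,0,0,0,-0.0451,-0.0513,0,0,0,0,0,-0.0475,-0.0594,0,0,0,0,0,-0.0491,-0.0678,0,0]'

```text
time: 14.4
tool_pos: [0.4703, 0.3308, 0.097]
ee_rot: [-3.142, 0.001, 0.249]
wrist_force: [1.4, 1.0, 1.3]
width: 0.0004
finger_force: 0.7
```

```bash
cat > lev.py <<'E'
from h import *
f=frame();o=get_obs(); print(o['time'],o['tool_pos'],o['wrist_force'],toB(o['tool_pos'],f),o['width'])
im,d=snapshot('wrist'); c=cloud('wrist',d); b=toB(c,f); z=c[...,2]
s=silhouettes('wrist','cam'); print([round(x['score'],2) for x in s])
if s:
    k=s[0]['pixels']&(d>0)&(z>.085)&(z<.1); r=b[k]-[-.038,.1415]; h=np.hypot(*r.T); k2=(h>.045)&(h<.105); print(k2.sum(),np.degrees(np.median(np.arctan2(r[k2,1],r[k2,0])%6.283)))
l=spot_point('wrist','lever_end')
for x in l[:1]:
    q=toB(P('wrist',np.array(x['uv'],float),z=np.array(.086)),f)-[-.038,.1415]; print('lev',x['score'],np.degrees(np.arctan2(q[1],q[0])%6.283),np.hypot(*q))
E
python3 lev.py
```

```text
14.4 [0.47032548 0.33077767 0.09702535] [1.44713837 1.00878534 1.29851886] [-0.11437657  0.17152135] 0.0004242411868984313
[0.61]
1788 175.18944574990005
lev 0.83 174.1789573455361 0.08910733766322514
```

Emit:
move_arm --steps '[0,0,0,-0.0007,-0.0085,0,0,0,0,0,-0.0006,-0.0128,0,0,0,0,0,-0.0005,-0.0171,0,0,0,0,0,0,-0.0213,0,0,0,0,0,0.0005,-0.0255,0,0,0,0,0,0.0005,-0.0255,0,0]'

```text
time: 15.15
tool_pos: [0.4716, 0.3055, 0.0976]
ee_rot: [3.141, 0.0, 0.248]
wrist_force: [0.3, 2.4, -0.6]
width: 0.0003
finger_force: 0.4
```

Emit:
move_arm --steps '[0,0,0,0.0004,-0.002,0,0,0,0,0,0.0009,-0.0042,0,0,0,0,0,0.0009,-0.0042,0,0]'

```text
time: 15.45
tool_pos: [0.4722, 0.3037, 0.0977]
ee_rot: [-3.138, -0.001, 0.25]
wrist_force: [0.2, 6.2, -0.4]
width: 0.0001
finger_force: 2.9
```

Emit:
move_arm --steps '[0,0,0,0.0006,-0.0025,0,0,0,0,0,0.001,-0.004,0,0,0,0,0,0.001,-0.004,0,0]'

```text
time: 15.75
tool_pos: [0.4725, 0.301, 0.0989]
ee_rot: [-3.135, -0.001, 0.25]
wrist_force: [-4.0, 8.4, 4.1]
width: 0.0004
finger_force: 4.5
```

Emit:
move_arm --steps '[0,0,0,0.0006,-0.0025,0,0,0,0,0,0.001,-0.004,0,0,0,0,0,0.001,-0.004,0,0]'

```text
time: 16.05
tool_pos: [0.473, 0.2992, 0.0991]
ee_rot: [-3.13, -0.001, 0.251]
wrist_force: [-5.0, 12.7, 3.0]
width: 0.0011
finger_force: 6.0
```

```bash
python3 lev.py
```

```text
16.05 [0.47299783 0.29916121 0.09912874] [-5.01054526 12.74902902  3.0312672 ] [-0.11957294  0.14022056] 0.0010758243859174945
[0.91, 0.6]
1929 196.2999758137604
lev 0.56 196.75197535733258 0.08853553594578466
```

Emit:
move_arm --steps '[0,0,0,0.0007,-0.0025,0,0,0,0,0,0.0012,-0.004,0,0,0,0,0,0.0012,-0.004,0,0]'

```text
time: 16.5
tool_pos: [0.4735, 0.2972, 0.0996]
ee_rot: [-3.126, -0.002, 0.252]
wrist_force: [-6.8, 17.0, 4.4]
width: 0.0002
finger_force: 7.9
```

Emit:
move_arm --steps '[0,0,0,0.0007,-0.0025,0,0,0,0,0,0.0012,-0.004,0,0,0,0,0,0.0012,-0.004,0,0]'

```text
time: 16.8
tool_pos: [0.4739, 0.2956, 0.1]
ee_rot: [-3.121, -0.002, 0.253]
wrist_force: [-9.8, 22.8, 6.3]
width: 0.0003
finger_force: 10.2
```

Emit:
move_arm --steps '[0,0,0,0.0006,-0.002,0,0,0,0,0,0.0006,-0.002,0,0,0,0,0,0.0006,-0.002,0,0]'

```text
time: 17.1
tool_pos: [0.4747, 0.2933, 0.1004]
ee_rot: [-3.122, -0.002, 0.253]
wrist_force: [-7.6, 20.2, 7.5]
width: 0.0007
finger_force: 10.2
```

Emit:
move_arm --steps '[0,0,0,-0.003,0.01,0,0,0,0,0,-0.008,0.03,0,0,0,0,0,-0.01,0.04,0.005,0,0,0,0,-0.01,0.04,0.05,0,0,0,0,-0.01,0.02,0.09,0,0,0,0,-0.01,-0.02,0.12,0,0,0,0,-0.01,-0.06,0.14,0,0,0,0,-0.01,-0.1,0.14,0,0,0,0,-0.01,-0.1,0.14,0,0,0,0,-0.01,-0.1,0.14,0]'

```text
time: 18.1
tool_pos: [0.4674, 0.1829, 0.2376]
ee_rot: [3.141, 0.0, 0.246]
wrist_force: [0.5, 0.9, 0.0]
width: 0.0004
finger_force: 0.0
```

```bash
python3 lev.py; python3 - <<'E'
from h import *
im,b,z=board(); cv2.imwrite('pics/t5.png',im[...,::-1])
E
```

```text
18.1 [0.46743275 0.18286739 0.23764114] [0.54528567 0.86562992 0.0028119 ] [-0.15360713  0.02887921] 0.0003612564880178258
[0.61]
813 197.94221856245483
lev 0.91 198.56631259494642 0.08746998976496177
bedz 0.07789301120139547 score [0.8]
z pct [0.0916 0.0968 0.0974 0.098  0.0987]
x [-0.0054  0.0132  0.0315] y [-0.0642  0.0525  0.1666] slope -0.004100283741764627 rect [0.0131 0.0514] [0.0399 0.2342] 0.6490753889083862
```

View pics/t5.png

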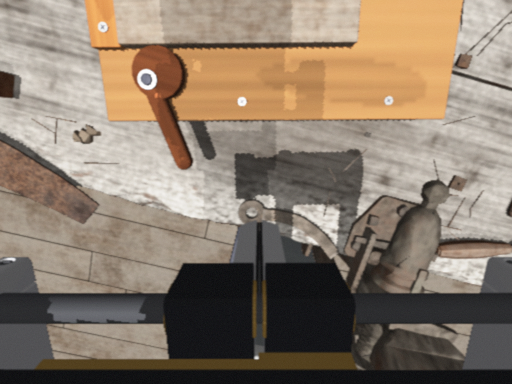

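The cam bears on the board edge at (175,48), lever at (185,163). One check that the board is still seated in the corner.

Emit:
move_arm --steps '[0,0,0,0.04,0.01,0,0,0,0,0,0.08,0.02,0,0,0,0,0,0.11,0.03,0,0,0,0,0,0.11,0.03,0,0,0,0,0,0.11,0.03,0,0]'

```text
time: 18.85
tool_pos: [0.5772, 0.2146, 0.236]
ee_rot: [3.141, 0.003, 0.25]
wrist_force: [0.5, 1.0, -0.0]
width: 0.0005
finger_force: 0.0
```

```bash
python3 lev.py; python3 - <<'E'
from h import *
im,b,z=board(); cv2.imwrite('pics/t6.png',cv2.resize(im[:200,:,::-1],(800,312)))
E
```

```text
18.85 [0.5771983  0.21456699 0.23598621] [ 0.4606443   0.99283037 -0.03946151] [-0.03941553  0.03256969] 0.0005337649251723435
[0.78]
656 199.36673797763157
lev 0.57 198.80155843691043 0.08822189993169935
bedz 0.07820046438510114 score [0.95, 0.51]
z pct [0.0964 0.0972 0.0977 0.0982 0.0989]
x [-0.0042  0.0377  0.0759] y [-0.0646  0.0512  0.1668] slope -0.006886281537681008 rect [0.0358 0.051 ] [0.0821 0.2358] 0.32268524169921875
```

View pics/t6.png

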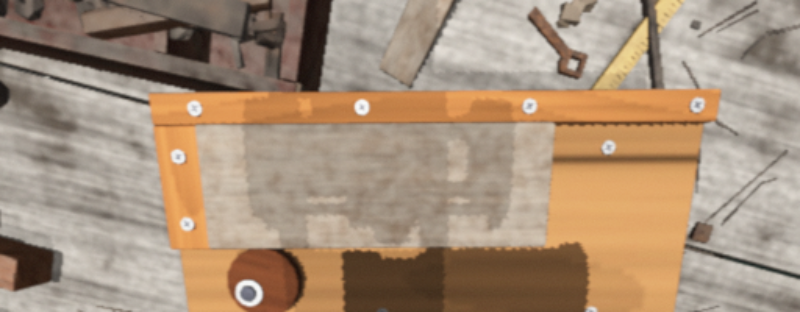

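```bash
python3 - <<'E'
from h import *
f=frame(); im,d=snapshot('wrist'); c=cloud('wrist',d); b=toB(c,f); z=c[...,2]
k=silhouettes('wrist','board')[0]['pixels']
for y in np.arange(-.055,.16,.02):
    m=(abs(b[...,1]-y)<.01)&(d>0)
    q=b[m&k&(z>.0945)][:,0]; e=b[m&(z>.086)&(z<.0935)&(b[...,0]>.06)&(b[...,0]<.11)][:,0]
    print(round(y,3),'near',np.percentile(q,1).round(4),'far',np.percentile(q,99).round(4),'fence',np.percentile(e,2).round(4))
for x in (.01,.03,.05,.065):
    m=(abs(b[...,0]-x)<.006)&(d>0)
    print(x,np.percentile(b[m&k&(z>.0945)][:,1],99.7).round(4),np.percentile(b[m&(z>.086)&(z<.0935)&(b[...,1]>.155)&(b[...,1]<.22)][:,1],2).round(4))
E
```

```text
-0.055 near -0.0029 far 0.0762 fence 0.0789
-0.035 near -0.003 far 0.0761 fence 0.0788
-0.015 near -0.0042 far 0.075 fence 0.078
0.005 near -0.003 far 0.076 fence 0.078
0.025 near -0.0029 far 0.0752 fence 0.078
0.045 near -0.0033 far 0.076 fence 0.078
0.065 near -0.004 far 0.0761 fence 0.078
0.085 near -0.004 far 0.0752 fence 0.078
0.105 near -0.0041 far 0.0751 fence 0.0779
0.125 near -0.0041 far 0.0744 fence 0.0777
0.145 near -0.0042 far 0.0742 fence 0.077
0.01 0.1661 0.172
0.03 0.1665 0.1719
0.05 0.1667 0.172
0.065 0.1664 0.1721
```

```bash
python3 -c "
from bench import *
print(close_job())"
```

```text
the job is handed in; nothing more can be done
None
```

The job is handed in at about 19 s. The board lies flat and snug against the fence and end stop, and the cam held at about 1.28 rad after I pulled away. I left the tools alone.

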